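Set the hold-down of the hive-frame jig

ROBOT

A 7-joint arm with a two-finger parallel gripper is mounted at the origin on the work surface. World frame = base frame: x ahead of the robot, y to its left, z up, the work surface at z = 0. Lengths are in mm, angles in rad, forces in N, time in s.
With the tool pointing down it reaches from about 400 to 875 mm from the base axis. Payload 4.4 kg.
Tool frame: the origin (TCP) lies at the very end of the fingers, on their centre line; the grasp point (between the pads) lies 19 mm behind it; y points along the fingers, x is the direction in which the jaws open and shut, and the axes are right-handed (so a half turn about y gives the same grasp; the last joint's range is limited). The gripper opens to 85 mm and grips with 20 to 120 N. Pads are 22 mm wide; open, the fingers measure 114 mm over their backs; the gripper's body (76 mm by 85 mm) begins 54 mm behind the grasp point. The pads swing forward as they close: fully open they stand 13 mm farther back than shut.
Start: joints at [-1.179, 0.628, 0.038, 1.517, -0.027, 0.996, -0.02], TCP at [287.264, 583.093, 231.313] pointing down, gripper open.
Joint ranges: [-3.06, 3.06], [-0.37, 2.12], [-1.25, 1.32], [0.18, 2.47], [-1.1, 4.24], [0.23, 1.98], [-2.94, 2.94]. Speed limits (rad/s): [2.57, 2.57, 3.14, 3.14, 3.14, 3.14, 3.14].

INTERFACE

Orientations are given as [roll, pitch, yaw] about the fixed x, y, z axes, in that order (R = Rz(yaw) Ry(pitch) Rx(roll)).
In Python, from cell import readout, eyes, finish_job gives the robot as it stands. The module is installed in compiled form; this text tells all that it offers.
- The arm moves only by the tool apply_moves, never from a script. Its argument "commands" is a list that holds one entry, the list of rows, each a list of 6 numbers: the shift along the tool's x, y, z in units of 0.04 m (1.0 is 0.04 m), then the turn, a rotation vector about the tool's x, y, z in units of 5 degrees (1.0 is 5 degrees). A call has 1 to 8 rows; each row shifts and turns the pose as measured when the row begins, along the tool's axes as they then stand; what a row does not reach is not made up. A row lasts 1/12 s, in which the tool goes at most 41.7 mm and 7.16 degrees, less where a joint would pass 70% of its speed; a pose out of reach is approached as far as the arm can. A call with a number of a shift or a turn outside -1 to 1 is refused whole. A call with a gripper value outside its range is refused whole. "claw" is the finger opening in mm, from 0 to 85.4, set as the call begins (left out, the last holds). The fingers move at their own pace and stop on an object; the grip force is fixed at half the most. Time passes only in rows, so rows that do not move let the fingers close. It gives the time, the measured TCP pose, the force and the opening at its end, in the units of the state.
- readout.read_state(): the state, without advancing time (a new reading comes with each control period).
- eyes.get_image(name): name is "scene" or "top" or "wrist"; returns a dict with "image" (420x560x3 uint8, red, green, blue), "mtx" (3x3 intrinsics, pixels), "rvec" (rotation vector, rad) and "tvec" (3), from world to camera coordinates, as OpenCV has them. Camera axes: x right, y down, z forward; pixel columns grow to the right and rows downward; lengths in mm; the calibration is good to about 2 mm. A picture is of the moment at which its call begins. There is no depth.
- finish_job(): hands the job in, once; it reports no verdict.
The state is a dict: "clock": time; "qpos": joint angles; "qd": joint speeds; "tau": joint torques, N m; "eef_pos": TCP position; "tool_rot": TCP orientation; "force": force on the tool from outside, world axes, zero at the start; "torque": the same for the moment, N m; "width": finger opening in mm.
Only numpy, scipy, OpenCV 4.12 (cv2) and the standard library are available. Lean on these libraries where they do the work, as an engineer would, in place of code of your own. Each camera call takes 0.05 s, during which the arm holds its last target. There are 200 camera calls.

TASK

Set the hold-down on the frame jig: slacken the jam nut by its lever with the red pin, turn the black knob clockwise until the rubber foot has come down and presses on the frame bar with about 10 N (the weight of a kilo), then tighten the jam nut firmly again so that the setting is locked. Never press the bar with more than 25 N, do not overtighten the nut, and do not shift the frame or the other things on the table.

Things in the scene. Friction and masses are not known exactly. Their poses are not given: they have to be found in the camera images.
- bracket: green hold-down bracket bolted to the table; origin on the vertical axis shared by nut, knob and foot, at table height (1 mm more or less). Its column (56 mm wide, 54 to 80 mm from the axis, on the body's -x side) carries an arm that reaches over the frame bar to the axis; the arm's top is 100 mm up
- jam_nut (a joint): angle of the steel jam nut on the arm, rad: 0 about where it starts (tight), growing as it is slackened, counter-clockwise from above; limits -1.2 and 1.0. Drag about 0.45 Nm. Slack from about +0.15. After the screw is turned it tightens 0.1 to 0.4 rad further clockwise than it began, never at the same angle; from there the torque climbs about 1.5 Nm per rad; let go, it springs back 0.1 to 0.2 rad but still grips
- nut_pin (a point): centre, 130 mm up, of the red upright pin (15 mm diameter, from 106 to 144 mm above the table) on the nut's lever, 85 mm from the axis; pinch or push it. The lever is a round steel bar 12 mm thick, 110 mm up. Tighten by feel: firm is a push of 10 to 13 N along the turn at the pin (up to 6 N is only drag); 17 N is too much
- adjuster: the screw with its black knob; origin on the axis at table height. The knob's grip is a bar 56 mm long (along this body's x), 14 mm thick (its y), from 150 to 180 mm above the table, over a disc of 52 mm. It stays at its height. Clockwise from above lowers the foot 8 mm per rad. Drag 0.2 Nm plus 0.008 Nm per newton on the foot; it stays where left. Locked while the nut is tight
- knob_grip (a point): on the axis, 168 mm above the table: the height at which to pinch the knob's bar
- foot: the foot under the arm, a rubber pad 28 mm across; origin on the axis, moving down with it, 46 to 50 mm below the pad's underside: pads are worn unequally, so feel for the touch. At the start it hangs 3 to 11 mm clear of the frame bar. It is sprung inside: once it touches, the force rises 8 N per mm, or 64 N per rad of the knob
- lock_shoe: brass pad hidden inside the arm: the nut squeezes it onto the screw with 20 to 40 N when the nut is firm, none when it is slack; its origin starts at the bracket's
- hive_frame: wooden hive frame, 320 x 240 mm, lying flat on a white board; bars 22 mm high, their tops about 40 mm above the table (1 mm more or less). Its near end bar (22 mm wide) runs under the foot; the origin is under that bar's middle. It is loose
- pin_jar: small glass jar of frame pins with a brass lid, 44 mm across, 55 mm high, standing on the board inside the hive frame; origin under its centre. Leave it alone
- hammer: hammer lying on the table to the left; leave it alone
- screwdriver: yellow screwdriver lying on the table to the right; leave it alone
- bee_brush: hand brush lying on the table to the right; leave it alone
- hive_tool: flat red and steel scraper, 220 mm long, lying on the left; leave it alone
- tin_mug: blue mug, 80 mm across, 80 mm high, on the left; leave it alone
- glue_bottle: white glue bottle, 56 mm across, 130 mm high, on the right; leave it alone
There are look-alikes about, which are no part of the job. What is shaped like the bracket but purple is not meant.

How it is judged (in metres and radians):
On the way, in this order (a step that is already met when the one before it is completed fails the run):
1. the jam nut is slack: it no longer grips the screw and its lever is turned at least 0.12 rad counter-clockwise (contact force between lock_shoe and adjuster below 1 N and value of joint jam_nut above 0.12 rad), for 0.2 s.
2. with the nut still slack, the foot presses on the frame bar with 5 N or more (contact force between foot and hive_frame above 5 N and contact force between lock_shoe and adjuster below 1 N), for 0.2 s.
3. the jam nut is tight again: it grips the screw with more than 10 N (a push of about 8 N at its pin) (contact force between lock_shoe and adjuster above 10 N), for 0.2 s.
At the end, for the whole second after the job is handed in: The foot presses on the frame bar with 5 to 17 N, the jam nut is tight and at rest, gripping the screw with more than 10 N, and the frame lies within 12 mm of where it was (contact force between lock_shoe and adjuster above 10 N and contact force between foot and hive_frame between 5 and 17 N and velocity of joint jam_nut between -0.05 and 0.05 rad/s and distance of hive_frame from where it was at the start of the episode below 0.012 m); the robot touches nothing.
It fails at once if the foot presses on the frame bar with more than 25 N (contact force between foot and hive_frame above 25 N).
It fails at once if the jam nut is overtightened: more than 100 N on the screw (a push of about 17 N at its pin) (contact force between lock_shoe and adjuster above 100 N).
It fails at once if the frame is shifted by more than 20 mm (distance of hive_frame from where it was at the start of the episode above 0.02 m).
It fails at once if another thing on the table is moved by more than 25 mm (distance of any of pin_jar, hammer, screwdriver, bee_brush, hive_tool, tin_mug, glue_bottle from where it was at the start of the episode above 0.025 m).
It also fails if it takes over 72 s, if anything falls off the work surface, if the arm or the gripper's body presses on something with over 40 N, if the wrist force passes 120 N, or if a joint passes its speed limit or range.

## Working session

There is one attempt and no reset: what is moved stays moved. The work goes in short steps, Python scripts to look and compute and a tool call to move; the robot and the scene stay as the last step left them, time stands still between calls to the robot, and variables do not carry over. Pictures are saved under pics/ and viewed, about 8 in all and at most 12, crops included, and the job is handed in when it is done.

Besides the shell and the picture viewer there is one more tool, called after "Emit:" as a command line: name --argument value ..., lists and objects as JSON in quotes. apply_moves: Moves the arm, as the interface text tells. Shifts and turns lie within -1 to 1; 1 stands for 0.04 m of shift or 5 degrees of turn. Its arguments: {"type":"object","properties":{"commands":{"type":"array"},"claw":{"type":"number"}},"required":["commands"]}

```bash
mkdir -p pics; cat > h.py <<'E'
import numpy as np, cv2
from cell import readout, eyes
def cam(n):
    d=eyes.get_image(n); R,_=cv2.Rodrigues(np.array(d['rvec'],float)); return d['image'],np.array(d['mtx'],float),R,np.array(d['tvec'],float).ravel()
def plane(c,u,v,z):
    _,K,R,t=c; o=-R.T@t; r=R.T@np.linalg.solve(K,[u,v,1.]); return o+r*(z-o[2])/r[2]
def proj(c,p):
    _,K,R,t=c; q=K@(R@np.array(p,float)+t); return q[:2]/q[2]
def save(c,n): cv2.imwrite(n,c[0][:,:,::-1])
E
python3 - <<'E'
from h import *
for n in('top','scene'):
    c=cam(n); save(c,f'pics/{n}0.png'); np.save(f'{n}0.npy',np.array(c,dtype=object),allow_pickle=True)
    print(n,-c[2].T@c[3],c[1][0,0])
print(readout.read_state())
E
```

```text
top [ 451.74114218  -26.30824506 1274.62753019] 434.72467138233014
scene [1016.83037832 -506.70227983 1031.80924178] 396.5964850838309
{'clock': 0.1, 'qpos': array([-1.17879557,  0.62921907,  0.0383995 ,  1.51826543, -0.02700167,
        0.99632058, -0.01998736]), 'qd': array([ 0.0012534 , -0.0020053 , -0.00155937, -0.00239773,  0.00106003,
       -0.00065177, -0.00052013]), 'tau': array([ 3.61450060e-03, -5.64531791e+01,  1.23123061e+00, -1.93974620e+01,
        1.14502420e-02,  5.40046240e-03, -9.17112828e-06]), 'eef_pos': array([286.98394523, 582.58771054, 230.50344598]), 'tool_rot': array([-1.57078366,  0.00169629,  1.11304399]), 'force': array([ 0.12649667, -0.70974886, -0.43472911]), 'torque': array([-0.0426566 , -0.02300099,  0.00322428]), 'width': 85.4625929332048}
```

View pics/top0.png

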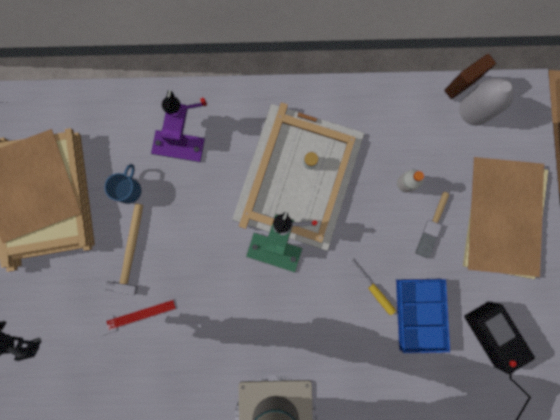

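View pics/scene0.png

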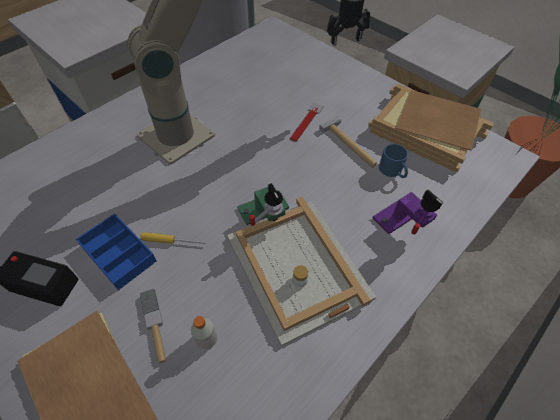

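Candidates: the green bracket is at top (275,245) / scene (265,205), with knob at top (283,222) and pin at top (314,222). The purple look-alike is at top (178,130) / scene (405,212), with its pin at top (203,101). I choose the green one and will check it in a close crop while measuring.

```bash
python3 - <<'E'
from h import *
ims=[]
C={}
for n,box in(('top',(235,195,345,280)),('scene',(225,175,325,250))):
    c=np.load(f'{n}0.npy',allow_pickle=True); c=(c[0].astype(np.uint8),c[1].astype(float),c[2].astype(float),c[3].astype(float)); C[n]=c
    x0,y0,x1,y1=box; im=c[0][y0:y1,x0:x1]
    hsv=cv2.cvtColor(im,cv2.COLOR_RGB2HSV)
    H,S,V=[hsv[...,i].astype(int) for i in range(3)]
    for k,m in(('red',((H<8)|(H>172))&(S>140)&(V>60)),('green',(H>60)&(H<95)&(S>90)),('black',(V<45)&(S<150))):
        nn,l,st,ce=cv2.connectedComponentsWithStats(m.astype(np.uint8))
        for i in range(1,nn):
            if st[i,4]>8: print(n,k,st[i]+[x0,y0,0,0,0],ce[i]+[x0,y0])
    ims.append(cv2.resize(im[:,:,::-1],(500,int(500*im.shape[0]/im.shape[1])),interpolation=cv2.INTER_CUBIC)[:390])
h=min(i.shape[0] for i in ims); v=np.hstack([cv2.resize(i,(400,300)) for i in ims])
cv2.imwrite('pics/crop.png',v)
E
```

```text
top red [312 221   5   4  16] [314.  222.5]
top green [ 248  230   53   41 1176] [274.33673469 250.24829932]
top black [274 215  18  18 207] [281.8647343  223.73913043]
scene red [250 215   5  11  50] [252.02 219.72]
scene green [238 188  30  37 306] [254.37581699 203.97385621]
scene green [266 199  23  21  76] [280.65789474 209.84210526]
scene black [265 184  18  22 236] [272.55508475 196.31355932]
scene black [269 212  16   9  44] [276.06818182 216.72727273]
```

View pics/crop.png

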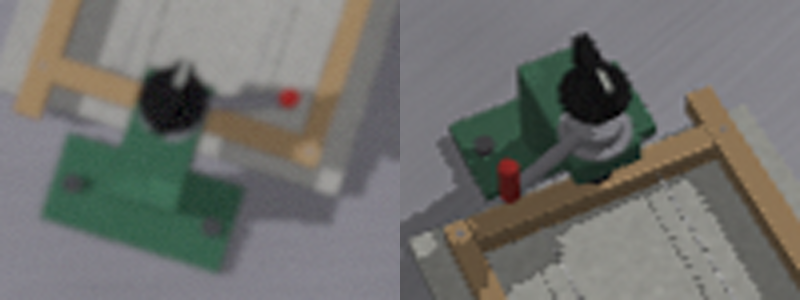

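The crops confirm the green bracket, with the black knob at top ≈(283,224) and the red pin at top (314,222). The bar direction is unclear, so I'll compute positions and then look with the wrist camera.

```bash
python3 - <<'E'
from h import *
C={n:[x.astype(float) if i else x for i,x in enumerate(np.load(f'{n}0.npy',allow_pickle=True))] for n in('top','scene')}
T,S=C['top'],C['scene']
print('axis top',plane(T,283,224,150)); print('pin top',plane(T,314,222.5,142),'scene',plane(S,252,219.7,126))
# green base: rectangle low
im=T[0].astype(np.uint8);hsv=cv2.cvtColor(im,cv2.COLOR_RGB2HSV);m=cv2.inRange(hsv,(60,90,0),(95,255,255));m[:230]=0;m[:, :240]=0;m[:,310:]=0
p=plane
for q in [(246.3,256.5),(297.5,271.5),(301.5,247.5),(254,233)]: print(p(T,*q,8)[:2])
c=cam('wrist');print('wrist cam',-c[2].T@c[3],c[2][2],c[1][0])
from scipy.spatial.transform import Rotation as Rn
s=readout.read_state(); R=Rn.from_euler('xyz',s['tool_rot']).as_matrix();print(R.round(3),s['eef_pos'])
E
```

```text
axis top [534.58946068 -33.41776698 150.        ]
pin top [ 537.3805571  -114.49635762  142.        ] scene [ 538.94509234 -116.63706493  126.        ]
[452.88500749  74.13337688]
[406.67630263 -73.17744138]
[475.51459629 -86.5326841 ]
[520.559673    50.77443348]
wrist cam [222.95217654 613.89248863 372.52207565] [ 0.246606   -0.1223995  -0.96135521] [313.7326007    0.         278.99783153]
[[ 0.442 -0.001 -0.897]
 [ 0.897 -0.001  0.442]
 [-0.001 -1.     0.   ]] [287.05104767 582.66056696 230.6010333 ]
```

Emit:
apply_moves --commands '[[[-0.65,-0.07,-0.725,0,0,0],[-0.65,-0.07,-0.725,0,0,0],[-0.65,-0.07,-0.725,0,0,0],[-0.65,-0.07,-0.725,0,0,0],[-0.65,-0.07,-0.725,0,0,0],[-0.65,-0.07,-0.725,0,0,0],[-0.65,-0.07,-0.725,0,0,0],[-0.65,-0.07,-0.725,0,0,0]]]'

```text
clock: 0.82
eef_pos: [400.5, 292.4, 248.2]
tool_rot: [-1.563, 0.002, 1.133]
force: [1.2, 1.0, -0.1]
width: 85.0
```

Emit:
apply_moves --commands '[[[-0.65,-0.07,-0.725,0,0,0],[-0.65,-0.07,-0.725,0,0,0],[-0.65,-0.07,-0.725,0,0,0],[-0.65,-0.07,-0.725,0,0,0],[-0.65,-0.07,-0.725,0,0,0],[-0.65,-0.07,-0.725,0,0,0],[-0.65,-0.07,-0.725,0,0,0],[-0.65,-0.07,-0.725,0,0,0]]]'

```text
clock: 1.48
eef_pos: [524.7, -9.9, 270.3]
tool_rot: [-1.562, 0.002, 1.135]
force: [0.7, 0.0, -0.6]
width: 85.3
```

Emit:
apply_moves --commands '[[[0,0,0,0,1,0],[0,0,0,0,1,0],[0,0,0,0,1,0],[0,0,0,0,1,0],[0,0,0,0,1,0],[0,0,0,0,1,0],[0,0,0,0,1,0],[0,0,0,0,1,0]]]'

```text
clock: 2.15
eef_pos: [526.8, -27.6, 269.6]
tool_rot: [-1.573, 0.009, 0.38]
force: [-0.1, 0.2, 0.3]
width: 85.7
```

Emit:
apply_moves --commands '[[[0,0,0,0,1,0],[0,0,0,0,1,0],[0,0,0,0,1,0],[0,0,0,0,1,0],[0,0,0,0,1,0],[0,0,0,0,0,0],[0,0,0,0,0,0]]]'

```text
clock: 2.73
eef_pos: [525.2, -27.1, 268.1]
tool_rot: [-1.577, 0.011, -0.079]
force: [0.4, 0.6, -0.3]
width: 85.4
```

```bash
python3 - <<'E'
from h import *
import pickle
c=cam('wrist');save(c,'pics/w1.png');pickle.dump(c,open('w1.pkl','wb'))
print(-c[2].T@c[3],readout.read_state())
E
```

```text
[531.22355503  43.7720793  409.69192328] {'clock': 2.7833, 'qpos': array([-0.30990187,  0.44208928,  0.44292289,  1.81401078, -0.22030661,
        0.94592608,  0.14865939]), 'qd': array([ 0.00618049, -0.00271017, -0.00633609, -0.00263118, -0.00198568,
       -0.00293599,  0.00060566]), 'tau': array([-1.88046740e-02, -4.24300182e+01,  4.75131422e+00, -1.81298625e+01,
        4.51411027e-02,  3.41799692e-02, -3.24715034e-02]), 'eef_pos': array([525.2423714 , -27.03406389, 268.10822579]), 'tool_rot': array([-1.57683667,  0.01074322, -0.07872689]), 'force': array([-0.03270398,  0.79649921, -0.56859549]), 'torque': array([ 0.02523637, -0.0466034 , -0.01286265]), 'width': 85.72062366266717}
```

View pics/w1.png

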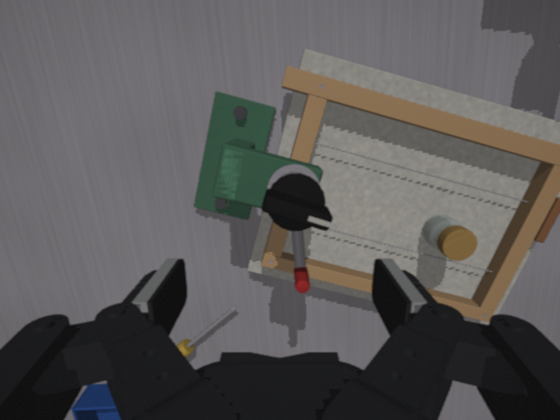

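The wrist view shows the knob's bar running roughly from (263,200) to (331,222) and the pin top at (302,275). I'll enlarge this to get the bar's angle.

```bash
python3 - <<'E'
from h import *
import pickle
c=pickle.load(open('w1.pkl','rb'))
im=c[0][150:310,230:370,::-1]
g=np.clip(im.astype(float)*2.2,0,255).astype(np.uint8)
cv2.imwrite('pics/w1c.png',cv2.resize(g,None,fx=3.75,fy=3.75,interpolation=cv2.INTER_CUBIC))
hsv=cv2.cvtColor(c[0],cv2.COLOR_RGB2HSV);m=cv2.inRange(hsv,(0,140,60),(8,255,255))|cv2.inRange(hsv,(172,140,60),(180,255,255))
ys,xs=np.nonzero(m[240:310,270:340]);print('red',xs.min()+270,xs.max()+270,ys.min()+240,ys.max()+240)
E
```

```text
red 294 308 268 292
```

View pics/w1c.png

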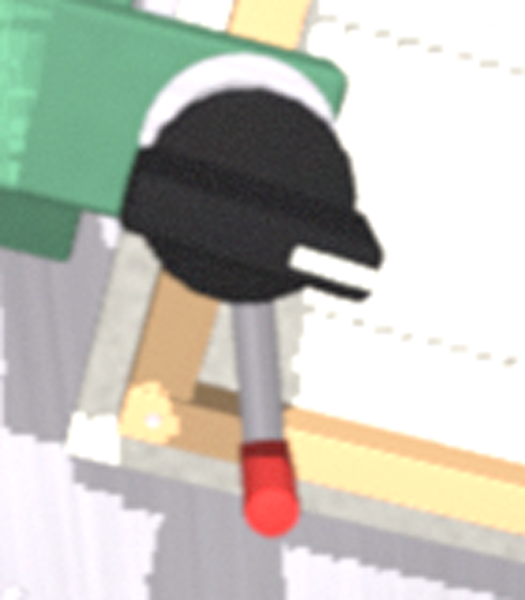

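The crop shows the bar's top face with corners at about (130,182), (380,255), (365,298) and (125,228), and the pin top at (271,510). I'll convert these to world positions.

```bash
python3 - <<'E'
from h import *
import pickle
c=pickle.load(open('w1.pkl','rb'))
f=lambda u,v,z: plane(c,230+u/3.75,150+v/3.75,z)[:2]
P=[f(*q,180) for q in((130,182),(380,255),(365,298),(125,228))]
print(np.round(P,1),'mean',np.mean(P,0))
for a,b in((0,1),(3,2)): d=P[b]-P[a]; print('ang',np.degrees(np.arctan2(d[1],d[0])),np.hypot(*d))
pin=f(271,510,144);print('pin',pin)
# disc: center and ang of bracket arm edge
print('disc',f(242,195,150))
for a,b in(((50,5),(340,70)),((0,190),(120,213))):
    d=f(*b,100)-f(*a,100);print('arm',np.degrees(np.arctan2(d[1],d[0])))
E
```

```text
[[512.9 -15.2]
 [562.7 -34.5]
 [559.3 -43.7]
 [511.  -24.8]] mean [536.46381662 -29.5752861 ]
ang -21.224674200908254 53.33948717124884
ang -21.368520090814624 51.794114846773226
pin [ 537.84113298 -112.85234386]
disc [535.81711203 -27.95356014]
arm -17.056318008393692
arm -15.668390585456967
```

Emit:
apply_moves --commands '[[[0.16,0,-0.71,0,0,0],[0.16,0,-0.71,0,0,0],[0.17,0,-0.71,0,0,0],[0,0.9,0,0,0,0],[0,0.9,0,0,0,0],[0,0.6,0,0,0,0],[0,0,0,0,0,0],[0,0,0,0,0,0]]]'

```text
clock: 3.45
eef_pos: [540.9, -117.6, 170.8]
tool_rot: [-1.576, 0.004, -0.059]
force: [0.3, 0.0, -0.4]
width: 85.5
```

Emit:
apply_moves --commands '[[[-0.08,0.4,0.1,0,0,0],[0,0.4,0,0,0,0],[0,0.4,0,0,0,0],[0,0.02,0,0,0,0],[0,0,0,0,0,0]]]' --claw 45

```text
clock: 3.87
eef_pos: [543.2, -113.5, 128.1]
tool_rot: [-1.575, -0.007, -0.053]
force: [0.1, -0.4, -0.3]
width: 45.2
```

```bash
python3 - <<'E'
from h import *
c=cam('wrist');save(c,'pics/w2.png')
s=readout.read_state();print(s['eef_pos'],s['force'],s['width'])
E
```

```text
[ 543.32375936 -113.42301471  128.24952245] [-0.3381657   0.19546245  0.18711387] 44.9126681982687
```

View pics/w2.png

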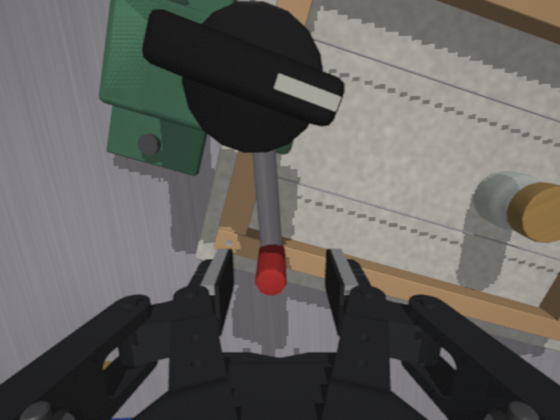

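The pin at (271,270) sits between the fingers, slightly left of centre. I'll shift −5 mm in x, go down 7 mm and close.

Emit:
apply_moves --commands '[[[-0.13,0.13,0,0,0,0],[0,0.03,0,0,0,0],[0,0,0,0,0,0]]]'

```text
clock: 4.17
eef_pos: [540.1, -113.3, 125.0]
tool_rot: [-1.576, -0.014, -0.051]
force: [-0.7, 0.3, 0.4]
width: 45.2
```

Emit:
apply_moves --commands '[[[0,0,0,0,0,0],[0,0,0,0,0,0],[0,0,0,0,0,0],[0,0,0,0,0,0],[0,0,0,0,0,0],[0,0,0,0,0,0]]]' --claw 8

```text
clock: 4.67
eef_pos: [540.1, -113.4, 126.4]
tool_rot: [-1.576, -0.015, -0.051]
force: [-0.3, -0.3, 0.5]
width: 12.2
```

Tool is a little high (grasp point ≈ pin top). I'll reopen, lower and close again.

Emit:
apply_moves --commands '[[[0,0,0,0,0,0],[0,0,0,0,0,0],[0,0,0,0,0,0],[-0.03,0.15,0,0,0,0],[0,0.06,0,0,0,0],[0,0,0,0,0,0]]]' --claw 40

```text
clock: 5.17
eef_pos: [539.8, -113.5, 117.3]
tool_rot: [-1.576, -0.016, -0.051]
force: [0.4, -0.2, -0.3]
width: 40.2
```

Emit:
apply_moves --commands '[[[0,0,0,0,0,0],[0,0,0,0,0,0],[0,0,0,0,0,0],[0,0,0,0,0,0],[0,0,0,0,0,0],[0,0,0,0,0,0],[0,0,0,0,0,0]]]' --claw 8

```text
clock: 5.75
eef_pos: [539.8, -113.6, 117.0]
tool_rot: [-1.576, -0.016, -0.051]
force: [1.0, -0.4, -0.1]
width: 13.2
```

Emit:
apply_moves --commands '[[[0.12,0,0.01,0,0,0],[0.12,0,0.02,0,0,0]]]'

```text
clock: 5.92
eef_pos: [543.8, -113.4, 116.9]
tool_rot: [-1.575, -0.005, -0.051]
force: [-7.7, -1.0, 8.4]
width: 12.9
```

Emit:
apply_moves --commands '[[[0.15,0,0.02,0,0,0],[0.15,0,0.03,0,0,0]]]'

```text
clock: 6.08
eef_pos: [548.3, -113.5, 116.7]
tool_rot: [-1.575, 0.01, -0.051]
force: [-7.1, -1.2, 7.5]
width: 13.1
```

Emit:
apply_moves --commands '[[[0.2,-0.03,0.03,0,0,0],[0.2,-0.02,0.04,0,0,0],[0.2,0,0.05,0,0,0]]]'

```text
clock: 6.33
eef_pos: [557.7, -112.7, 116.4]
tool_rot: [-1.576, 0.04, -0.053]
force: [-11.9, 0.7, 16.2]
width: 12.7
```

Emit:
apply_moves --commands '[[[0.2,0,0.07,0,0,0],[0.2,0,0.08,0,0,0],[0,0,0,0,0,0]]]'

```text
clock: 6.58
eef_pos: [567.1, -110.6, 116.5]
tool_rot: [-1.578, 0.054, -0.056]
force: [-0.6, 1.2, -1.2]
width: 13.0
```

The nut is at roughly +0.32 rad, so it is slack. I'll release, lift and turn to line up with the knob bar.

Emit:
apply_moves --commands '[[[0,0,0,0,0,0],[0,0,0,0,0,0],[0,0,0,0,0,0],[0,0,0,0,0,0],[0,-0.6,0,0,0,0],[0,-0.9,0,0,0,0],[0,-0.9,0,0,0,0],[0,-0.2,0,0.08,0,-0.62]]]' --claw 50

```text
clock: 7.25
eef_pos: [573.0, -108.8, 219.6]
tool_rot: [-1.571, 0.007, -0.054]
force: [1.3, -0.6, -0.4]
width: 49.9
```

Emit:
apply_moves --commands '[[[0,0,0,0,-1,0],[0,0,0,0,-1,0],[0,0,0,0,-1,0],[0,0,0,0,-1,0],[0,0,0,0,-1,0],[0,0,0,0,-1,0],[0,0,0,0,-1,0],[0,0,0,0,-1,0]]]'

```text
clock: 7.92
eef_pos: [574.8, -109.5, 226.4]
tool_rot: [-1.576, -0.006, 0.674]
force: [-0.6, 0.0, -0.5]
width: 50.0
```

Emit:
apply_moves --commands '[[[0,0,0,0,-1,0],[0,0,0,0,-1,0],[0,0,0,0,-1,0],[0,0,0,0,-1,0],[0,0,0,0,-1,0],[0,0,0,0,-1,0],[0,0,0,0,0,0]]]'

```text
clock: 8.5
eef_pos: [575.1, -109.8, 227.0]
tool_rot: [-1.58, -0.003, 1.227]
force: [-0.3, 0.5, 0.4]
width: 50.0
```

Emit:
apply_moves --commands '[[[0.51,0,0.54,0.1,0.32,0],[0.51,0,0.54,0,0,0],[0.51,0,0.54,0,0,0],[0,0,0,0,0,0],[0,0,0,0,0,0]]]'

```text
clock: 8.92
eef_pos: [535.6, -29.1, 226.7]
tool_rot: [-1.574, -0.003, 1.18]
force: [0.9, -0.8, 1.1]
width: 50.2
```

```bash
python3 - <<'E'
from h import *
import pickle
c=cam('wrist');save(c,'pics/w3.png');pickle.dump(c,open('w3.pkl','wb'))
s=readout.read_state();print(s['eef_pos'],s['tool_rot'],s['force'],s['torque'],s['qpos'])
E
```

```text
[535.52325965 -28.36864424 226.63764948] [-1.57254806 -0.0040762   1.18028764] [-0.30129787  1.14609115 -0.50088011] [ 0.12137956  0.09128055 -0.02037616] [-0.03744567  0.47005953  0.05825622  1.84489455 -0.04021157  0.82459945
  1.22200647]
```

View pics/w3.png

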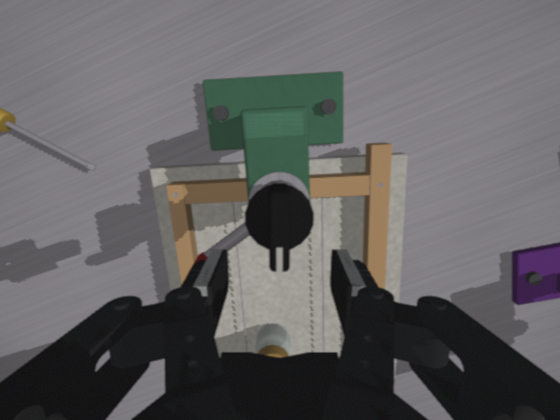

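The bar is vertical in the image and centred at column 279, so the grip is well aligned. I'll descend.

Emit:
apply_moves --commands '[[[0,0.5,0,0,0,0],[0,0.5,0,0,0,0],[0,0.5,0,0,0,0],[0,0,0,0,0,0],[0,0,0,0,0,0]]]'

```text
clock: 9.38
eef_pos: [539.7, -31.8, 166.7]
tool_rot: [-1.58, -0.005, 1.17]
force: [0.7, 0.3, 0.3]
width: 50.0
```

Emit:
apply_moves --commands '[[[0.02,0.17,0.13,0.1,0,0],[0,0.15,0.02,0,0,0],[0,0,0,0,0,0]]]'

```text
clock: 9.63
eef_pos: [535.9, -30.0, 154.8]
tool_rot: [-1.573, -0.006, 1.167]
force: [-0.3, 0.3, 1.1]
width: 50.2
```

Emit:
apply_moves --commands '[[[0,0,0,0,0,0],[0,0,0,0,0,0],[0,0,0,0,0,0],[0,0,0,0,0,0],[0,0,0,0,0,0],[0,0,0,0,0,0],[0,0,0,0,0,0]]]' --claw 8

```text
clock: 10.22
eef_pos: [536.9, -29.7, 156.1]
tool_rot: [-1.576, -0.007, 1.167]
force: [0.7, 0.3, -2.2]
width: 12.6
```

```bash
cat > st.py <<'E'
from h import *
s=readout.read_state()
for k in('clock','eef_pos','tool_rot','force','torque','width'):print(k,np.round(s[k],3))
print('q',np.round(s['qpos'],4)[6],'tau',np.round(s['tau'],3)[6])
E
python3 st.py
```

```text
clock 10.217
eef_pos [536.881 -29.692 156.143]
tool_rot [-1.576 -0.007  1.167]
force [ 0.667  0.261 -2.236]
torque [-0.15   0.032 -0.022]
width 12.601
q 1.2232 tau 0.007
```

Emit:
apply_moves --commands '[[[0,0,0,0,0.5,0],[0,0,0,0,0.5,0]]]'

```text
clock: 10.38
eef_pos: [536.9, -29.6, 156.2]
tool_rot: [-1.575, -0.008, 1.079]
force: [0.5, 0.7, -2.7]
width: 13.0
```

```bash
python3 st.py
```

```text
clock 10.383
eef_pos [536.939 -29.563 156.164]
tool_rot [-1.575 -0.008  1.079]
force [ 0.529  0.671 -2.682]
torque [-0.222  0.05   0.181]
width 12.974
q 1.1572 tau 0.237
```

Emit:
apply_moves --commands '[[[0,0,0,0,0.5,0],[0,0,0,0,0.5,0]]]'

```text
clock: 10.55
eef_pos: [537.0, -29.5, 156.2]
tool_rot: [-1.575, -0.008, 0.99]
force: [1.4, 0.1, -1.8]
width: 13.0
```

```bash
python3 st.py
```

```text
clock 10.55
eef_pos [536.977 -29.5   156.154]
tool_rot [-1.575 -0.008  0.99 ]
force [ 1.377  0.087 -1.815]
torque [-0.19   0.085  0.194]
width 12.985
q 1.0901 tau 0.225
```

Emit:
apply_moves --commands '[[[0,0,0,0,0.5,0],[0,0,0,0,0.5,0]]]'

```text
clock: 10.72
eef_pos: [537.0, -29.4, 156.1]
tool_rot: [-1.574, -0.008, 0.9]
force: [1.3, 0.7, -2.3]
width: 12.9
```

```bash
python3 st.py
```

```text
clock 10.717
eef_pos [537.02  -29.406 156.135]
tool_rot [-1.574 -0.008  0.9  ]
force [ 1.271  0.695 -2.264]
torque [-0.236  0.053  0.164]
width 12.946
q 1.0228 tau 0.223
```

Emit:
apply_moves --commands '[[[0,0,0,0,0.5,0],[0,0,0,0,0.5,0]]]'

```text
clock: 10.88
eef_pos: [537.1, -29.3, 156.2]
tool_rot: [-1.574, -0.008, 0.81]
force: [0.9, -0.0, -2.6]
width: 13.1
```

```bash
python3 st.py | tail -4
```

```text
force [ 0.946 -0.023 -2.64 ]
torque [-0.195  0.075  0.174]
width 13.113
q 0.9555 tau 0.223
```

Emit:
apply_moves --commands '[[[0,0,0,0,0.5,0]]]'

```text
clock: 10.97
eef_pos: [537.2, -29.3, 156.2]
tool_rot: [-1.574, -0.008, 0.765]
force: [0.5, 1.0, -1.8]
width: 13.1
```

```bash
python3 st.py| tail -4
```

```text
force [ 0.531  0.995 -1.755]
torque [-0.261  0.075  0.19 ]
width 13.053
q 0.9218 tau 0.223
```

Emit:
apply_moves --commands '[[[0,0,0,0,0.5,0]]]'

```text
clock: 11.05
eef_pos: [537.2, -29.2, 156.1]
tool_rot: [-1.573, -0.008, 0.72]
force: [1.0, 0.1, -2.4]
width: 12.9
```

```bash
python3 st.py| tail -4
```

```text
force [ 0.955  0.072 -2.418]
torque [-0.177  0.057  0.156]
width 12.89
q 0.8882 tau 0.223
```

Emit:
apply_moves --commands '[[[0,0,0,0,0.5,0]]]'

```text
clock: 11.13
eef_pos: [537.2, -29.2, 156.1]
tool_rot: [-1.573, -0.008, 0.675]
force: [1.1, 0.2, -2.7]
width: 12.8
```

```bash
python3 st.py| tail -4
```

```text
force [ 1.052  0.153 -2.675]
torque [-0.234  0.125  0.22 ]
width 12.842
q 0.8545 tau 0.222
```

Emit:
apply_moves --commands '[[[0,0,0,0,0.5,0],[0,0,0,0,0.5,0]]]'

```text
clock: 11.3
eef_pos: [537.3, -29.2, 156.1]
tool_rot: [-1.573, -0.008, 0.586]
force: [1.4, 0.5, -1.0]
width: 12.9
```

```bash
python3 st.py | tail -1
```

```text
q 0.7873 tau 0.222
```

Emit:
apply_moves --commands '[[[0,0,0,0,0.5,0]]]'

```text
clock: 11.38
eef_pos: [537.4, -29.1, 156.1]
tool_rot: [-1.573, -0.008, 0.541]
force: [0.6, 0.3, -2.1]
width: 12.9
```

```bash
python3 st.py| tail -1
```

```text
q 0.7537 tau 0.222
```

Emit:
apply_moves --commands '[[[0,0,0,0,0.5,0]]]'

```text
clock: 11.47
eef_pos: [537.4, -29.1, 156.2]
tool_rot: [-1.573, -0.008, 0.496]
force: [0.4, -0.3, -2.6]
width: 13.2
```

```bash
python3 st.py| tail -1
```

```text
q 0.7201 tau 0.222
```

Emit:
apply_moves --commands '[[[0,0,0,0,0.5,0],[0,0,0,0,0.5,0]]]'

```text
clock: 11.63
eef_pos: [537.5, -29.0, 156.2]
tool_rot: [-1.572, -0.008, 0.406]
force: [1.2, -1.0, -1.4]
width: 12.8
```

```bash
python3 st.py | tail -1
```

```text
q 0.6529 tau 0.222
```

Emit:
apply_moves --commands '[[[0,0,0,0,0.5,0]]]'

```text
clock: 11.72
eef_pos: [537.6, -29.0, 156.2]
tool_rot: [-1.572, -0.007, 0.361]
force: [0.6, 0.1, -1.3]
width: 12.9
```

```bash
python3 st.py| tail -1
```

```text
q 0.6193 tau 0.222
```

Emit:
apply_moves --commands '[[[0,0,0,0,0.5,0]]]'

```text
clock: 11.8
eef_pos: [537.6, -29.0, 156.2]
tool_rot: [-1.572, -0.007, 0.317]
force: [1.2, -0.3, -1.3]
width: 12.5
```

```bash
python3 st.py| tail -1
```

```text
q 0.5858 tau 0.222
```

Emit:
apply_moves --commands '[[[0,0,0,0,0.5,0],[0,0,0,0,0.5,0]]]'

```text
clock: 11.97
eef_pos: [537.7, -29.0, 156.2]
tool_rot: [-1.572, -0.007, 0.227]
force: [1.6, -0.6, -1.6]
width: 12.8
```

```bash
python3 st.py | tail -1
```

```text
q 0.5186 tau 0.222
```

Emit:
apply_moves --commands '[[[0,0,0,0,0.5,0]]]'

```text
clock: 12.05
eef_pos: [537.8, -29.0, 156.2]
tool_rot: [-1.572, -0.007, 0.182]
force: [0.1, -0.1, -1.5]
width: 13.1
```

```bash
python3 st.py| tail -1
```

```text
q 0.485 tau 0.222
```

Emit:
apply_moves --commands '[[[0,0,0,0,0.5,0]]]'

```text
clock: 12.13
eef_pos: [537.9, -29.0, 156.2]
tool_rot: [-1.571, -0.007, 0.137]
force: [1.3, 0.6, -0.8]
width: 12.6
```

```bash
python3 st.py| tail -1
```

```text
q 0.4514 tau 0.222
```

Emit:
apply_moves --commands '[[[0,0,0,0,0.5,0],[0,0,0,0,0.5,0]]]'

```text
clock: 12.3
eef_pos: [537.9, -29.0, 156.2]
tool_rot: [-1.571, -0.007, 0.047]
force: [0.3, -0.5, -1.7]
width: 12.6
```

```bash
python3 st.py | tail -1
```

```text
q 0.3842 tau 0.199
```

Emit:
apply_moves --commands '[[[0,0,0,0,0.5,0]]]'

```text
clock: 12.38
eef_pos: [538.0, -29.0, 156.2]
tool_rot: [-1.571, -0.007, 0.003]
force: [0.6, -0.2, -2.2]
width: 12.8
```

```bash
python3 st.py| tail -1
```

```text
q 0.3507 tau 0.178
```

Emit:
apply_moves --commands '[[[0,0,0,0,0.5,0]]]'

```text
clock: 12.47
eef_pos: [538.1, -28.9, 156.2]
tool_rot: [-1.571, -0.007, -0.042]
force: [1.4, -0.6, -1.8]
width: 12.7
```

```bash
python3 st.py| tail -6
```

```text
eef_pos [538.068 -28.949 156.167]
tool_rot [-1.571 -0.007 -0.042]
force [ 1.397 -0.601 -1.763]
torque [-0.25   0.155  0.243]
width 12.719
q 0.3172 tau 0.157
```

Emit:
apply_moves --commands '[[[0,0,0,0,0,0]]]'

```text
clock: 12.55
eef_pos: [538.0, -29.0, 156.1]
tool_rot: [-1.571, -0.007, -0.043]
force: [0.5, -0.7, -1.7]
width: 12.8
```

```bash
python3 st.py | grep -E "torq|q |rot"
```

```text
tool_rot [-1.571 -0.007 -0.043]
torque [-0.127  0.241 -0.064]
q 0.3165 tau -0.261
```

Emit:
apply_moves --commands '[[[0,0,0,0,0,0]]]'

```text
clock: 12.63
eef_pos: [538.1, -29.0, 156.1]
tool_rot: [-1.572, -0.007, -0.042]
force: [1.0, 0.9, -1.6]
width: 12.4
```

```bash
python3 st.py | grep -E "torq|q |rot"; python3 -c "
from h import *
s=readout.read_state();print(s['tau'])"
```

```text
tool_rot [-1.572 -0.007 -0.042]
torque [-0.215  0.146 -0.105]
q 0.3169 tau 0.053
[-2.03615231e-01 -4.81177354e+01  5.50379232e+00 -1.39836726e+01
 -5.54988370e-02 -4.55551757e-02  5.28722070e-02]
```

Emit:
apply_moves --commands '[[[0,0,0,0,0.2,0]]]'

```text
clock: 12.72
eef_pos: [538.1, -29.0, 156.2]
tool_rot: [-1.572, -0.007, -0.058]
force: [0.5, 0.2, -0.6]
width: 12.6
```

```bash
python3 st.py | grep -E "torq|q |rot"
```

```text
tool_rot [-1.572 -0.007 -0.058]
torque [-0.224  0.097  0.234]
q 0.3044 tau -0.041
```

Emit:
apply_moves --commands '[[[0,0,0,0,0.15,0]]]'

```text
clock: 12.8
eef_pos: [538.1, -29.0, 156.1]
tool_rot: [-1.571, -0.007, -0.071]
force: [0.2, 0.1, -2.3]
width: 12.6
```

```bash
python3 st.py | grep -E "torq|q |rot"
```

```text
tool_rot [-1.571 -0.007 -0.071]
torque [-0.188  0.157  0.276]
q 0.2946 tau -0.17
```

Emit:
apply_moves --commands '[[[0,0,0,0,0.15,0]]]'

```text
clock: 12.88
eef_pos: [538.1, -29.0, 156.2]
tool_rot: [-1.571, -0.007, -0.085]
force: [0.2, -0.3, -2.5]
width: 12.8
```

```bash
python3 st.py | grep -E "torq|q |rot"
```

```text
tool_rot [-1.571 -0.007 -0.085]
torque [-0.191  0.081  0.254]
q 0.2847 tau -0.147
```

Torque kink and angle agree: touch came at yaw ≈ +0.09 and the force is now about 9–11 N. I'll release the knob, lift and go back to the pin.

Emit:
apply_moves --commands '[[[0,0,0,0,0,0],[0,0,0,0,0,0],[0,0,0,0,0,0],[0,0,0,0,0,0],[0,-0.6,0,0,0,0],[0,-0.8,0,0,0,0],[0,0,0,0,0,0]]]' --claw 50

```text
clock: 13.47
eef_pos: [537.0, -29.1, 213.3]
tool_rot: [-1.571, -0.005, -0.089]
force: [1.0, 0.8, 0.2]
width: 49.7
```

Emit:
apply_moves --commands '[[[0,0,0,0,-1,0],[0,0,0,0,-1,0],[0,0,0,0,-1,0],[0,0,0,0,-1,0],[0,0,0,0,-1,0],[0,0,0,0,0,0],[0,0,0,0,0,0]]]'

```text
clock: 14.05
eef_pos: [538.6, -29.0, 216.0]
tool_rot: [-1.574, -0.011, 0.365]
force: [0.3, 0.2, 0.4]
width: 50.3
```

```bash
python3 - <<'E'
from h import *
import pickle
c=cam('wrist');save(c,'pics/w4.png');pickle.dump(c,open('w4.pkl','wb'))
hsv=cv2.cvtColor(c[0],cv2.COLOR_RGB2HSV);m=cv2.inRange(hsv,(0,140,60),(8,255,255))|cv2.inRange(hsv,(172,140,60),(180,255,255))
n,l,st,ce=cv2.connectedComponentsWithStats(m)
for i in range(1,n):
    if st[i,4]>20: print(st[i],ce[i],plane(c,*ce[i],130))
for p in((566,-109,130),): print(proj(c,p))
E
python3 st.py
```

```text
[258 294  17  33 479] [266.53862213 309.82045929] [ 558.52080609 -110.94585818  130.        ]
[275.74918955 310.64326989]
clock 14.1
eef_pos [538.564 -29.108 215.943]
tool_rot [-1.574 -0.011  0.365]
force [-0.375 -0.034  0.185]
torque [ 0.074  0.071 -0.026]
width 50.259
q 0.5973 tau 0.031
```

View pics/w4.png

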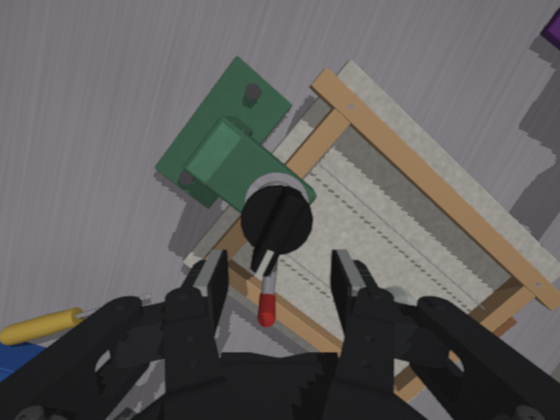

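The pin (267,310) is at about (558,−111), so the nut stands at about +0.25 rad, and the knob is free. I'll move over the pin.

Emit:
apply_moves --commands '[[[-0.085,0,-0.7,0,0,0],[-0.085,0,-0.7,0,0,0],[-0.085,0,-0.7,0,0,0],[0,0.5,0,0,1,0],[0,0.6,0,0,0,0],[0,0,0,0,0,0],[0,0,0,0,0,0]]]'

```text
clock: 14.68
eef_pos: [561.9, -114.5, 171.4]
tool_rot: [-1.575, -0.014, 0.262]
force: [-0.2, -0.2, 0.9]
width: 50.3
```

Emit:
apply_moves --commands '[[[-0.07,0.4,0.1,0,0,0.16],[-0.03,0.4,0.03,0,0,0],[-0.03,0.35,0.03,0,0,0],[0,0,0,0,0,0],[0,0,0,0,0,0]]]'

```text
clock: 15.1
eef_pos: [556.9, -106.3, 125.4]
tool_rot: [-1.575, -0.002, 0.264]
force: [0.6, -0.5, 0.2]
width: 50.1
```

```bash
python3 st.py
```

```text
clock 15.1
eef_pos [ 556.889 -106.347  125.419]
tool_rot [-1.575 -0.002  0.264]
force [ 0.598 -0.456  0.229]
torque [-0.023 -0.026 -0.028]
width 50.051
q 0.6993 tau 0.012
```

Emit:
apply_moves --commands '[[[0,0.17,-0.11,0,0,0],[0,0.02,0,0,0,0],[0,0,0,0,0,0],[0,0,0,0,0,0],[0,0,0,0,0,0]]]' --claw 22

```text
clock: 15.52
eef_pos: [560.3, -110.4, 119.9]
tool_rot: [-1.577, -0.006, 0.266]
force: [-0.2, -0.4, -0.4]
width: 22.0
```

Emit:
apply_moves --commands '[[[-0.15,0,0,0,0.5,0],[-0.15,0,0,0,0.5,0]]]'

```text
clock: 15.68
eef_pos: [552.4, -112.6, 120.9]
tool_rot: [-1.578, -0.014, 0.177]
force: [5.6, 1.7, -3.3]
width: 22.3
```

```bash
python3 st.py
```

```text
clock 15.683
eef_pos [ 552.429 -112.566  120.918]
tool_rot [-1.578 -0.014  0.177]
force [ 5.566  1.656 -3.293]
torque [ 0.335 -0.96  -0.001]
width 22.321
q 0.6567 tau 0.336
```

Emit:
apply_moves --commands '[[[-0.1,0,0,0,0.5,0],[-0.1,0,0,0,0.5,0]]]'

```text
clock: 15.85
eef_pos: [548.8, -113.0, 122.0]
tool_rot: [-1.577, -0.024, 0.087]
force: [7.2, 1.6, -4.7]
width: 21.8
```

```bash
python3 st.py
```

```text
clock 15.85
eef_pos [ 548.774 -113.045  122.023]
tool_rot [-1.577 -0.024  0.087]
force [ 7.19   1.599 -4.681]
torque [ 0.373 -1.259  0.028]
width 21.803
q 0.5989 tau 0.347
```

Emit:
apply_moves --commands '[[[-0.13,0.06,0,0,0.3,0.3],[-0.13,0.03,0,0,0.3,0.15],[-0.13,0.03,0,0,0.3,0.15]]]'

```text
clock: 16.1
eef_pos: [544.7, -113.3, 121.0]
tool_rot: [-1.58, 0.005, 0.005]
force: [7.0, 0.7, -0.4]
width: 22.2
```

Emit:
apply_moves --commands '[[[-0.13,0.03,0,0,0.4,0.15],[-0.13,0.03,0,0,0.4,0.15],[-0.13,0.03,0,0,0.4,0.15]]]'

```text
clock: 16.35
eef_pos: [542.2, -112.6, 121.2]
tool_rot: [-1.584, 0.018, -0.102]
force: [7.4, 0.4, -2.2]
width: 22.3
```

Emit:
apply_moves --commands '[[[-0.17,0.03,0,0,0,0],[-0.17,0.03,0,0,0,0],[-0.17,0.03,0,0,0,0]]]'

```text
clock: 16.6
eef_pos: [537.1, -113.5, 121.1]
tool_rot: [-1.591, -0.013, -0.102]
force: [7.8, -1.2, -5.2]
width: 21.7
```

Emit:
apply_moves --commands '[[[-0.17,0.03,0.02,0,0.2,0],[-0.17,0.03,0.02,0,0.2,0],[-0.17,0.03,0.02,0,0.2,0]]]'

```text
clock: 16.85
eef_pos: [530.9, -113.6, 120.8]
tool_rot: [-1.597, -0.044, -0.156]
force: [7.6, -2.9, -2.6]
width: 21.7
```

```bash
python3 st.py
```

```text
clock 16.85
eef_pos [ 530.883 -113.629  120.765]
tool_rot [-1.597 -0.044 -0.156]
force [ 7.617 -2.891 -2.568]
torque [-0.443 -1.43   0.014]
width 21.66
q 0.4249 tau 0.118
```

Emit:
apply_moves --commands '[[[-0.17,0.02,0.02,0.1,0.2,0.2],[-0.17,0.02,0.02,0.1,0.2,0.2],[-0.17,0.02,0.02,0.1,0.2,0.2]]]'

```text
clock: 17.1
eef_pos: [523.3, -112.5, 121.1]
tool_rot: [-1.574, -0.02, -0.212]
force: [7.8, -3.0, -4.1]
width: 22.3
```

Emit:
apply_moves --commands '[[[-0.18,0.02,0.03,0.1,0.2,0.15],[-0.18,0.02,0.03,0.1,0.2,0.15],[-0.18,0.02,0.03,0.1,0.2,0.15]]]'

```text
clock: 17.35
eef_pos: [516.5, -110.5, 122.0]
tool_rot: [-1.553, -0.009, -0.268]
force: [7.4, -2.7, -4.2]
width: 22.2
```

```bash
python3 st.py
```

```text
clock 17.35
eef_pos [ 516.542 -110.548  121.958]
tool_rot [-1.553 -0.009 -0.268]
force [ 7.354 -2.735 -4.244]
torque [-0.707 -1.463 -0.022]
width 22.198
q 0.3786 tau 0.092
```

Emit:
apply_moves --commands '[[[-0.17,0.04,0.02,-0.08,0.3,0.08],[-0.17,0.03,0.02,-0.08,0.3,0.08]]]'

```text
clock: 17.52
eef_pos: [513.3, -109.9, 122.1]
tool_rot: [-1.568, -0.016, -0.326]
force: [7.7, -3.2, -4.2]
width: 22.0
```

Emit:
apply_moves --commands '[[[-0.18,0.02,0.02,0,0.3,0.08],[-0.18,0.02,0.02,0,0.3,0.08]]]'

```text
clock: 17.68
eef_pos: [509.6, -108.3, 122.7]
tool_rot: [-1.57, -0.023, -0.382]
force: [7.9, -4.5, -5.4]
width: 21.9
```

Emit:
apply_moves --commands '[[[-0.18,0.02,0.02,0,0.3,0.08],[-0.18,0.02,0.02,0,0.3,0.08]]]'

```text
clock: 17.85
eef_pos: [506.1, -106.7, 123.2]
tool_rot: [-1.571, -0.031, -0.438]
force: [7.9, -4.7, -6.8]
width: 21.9
```

```bash
python3 st.py
```

```text
clock 17.85
eef_pos [ 506.074 -106.656  123.208]
tool_rot [-1.571 -0.031 -0.438]
force [ 7.884 -4.674 -6.78 ]
torque [-0.974 -1.502  0.082]
width 21.949
q 0.2438 tau 0.25
```

Emit:
apply_moves --commands '[[[-0.19,0.08,0.02,0,0.1,0.1],[-0.2,0.08,0.02,0,0.1,0.1]]]'

```text
clock: 18.02
eef_pos: [504.7, -105.6, 120.9]
tool_rot: [-1.571, -0.042, -0.46]
force: [7.3, -4.9, 7.7]
width: 21.8
```

Emit:
apply_moves --commands '[[[-0.22,0.05,0.03,0,0.2,0.1],[-0.22,0.05,0.03,0,0.2,0.1]]]'

```text
clock: 18.18
eef_pos: [502.6, -104.4, 120.9]
tool_rot: [-1.571, -0.056, -0.501]
force: [6.5, -8.0, -0.5]
width: 22.0
```

```bash
python3 st.py
```

```text
clock 18.183
eef_pos [ 502.649 -104.372  120.891]
tool_rot [-1.571 -0.056 -0.501]
force [ 6.542 -7.955 -0.525]
torque [-1.515 -1.402 -0.067]
width 21.989
q 0.2067 tau 0.18
```

Emit:
apply_moves --commands '[[[-0.24,0.03,-0.02,0,0,0.2],[-0.24,0.03,-0.02,0,0,0.2]]]'

```text
clock: 18.35
eef_pos: [497.3, -102.6, 121.3]
tool_rot: [-1.569, -0.048, -0.504]
force: [9.5, -3.2, -5.8]
width: 22.5
```

Emit:
apply_moves --commands '[[[-0.25,0.03,-0.01,0,0.1,0.15],[-0.25,0.03,-0.01,0,0.1,0.15]]]'

```text
clock: 18.52
eef_pos: [492.2, -100.0, 121.2]
tool_rot: [-1.568, -0.05, -0.523]
force: [11.1, -5.6, -7.3]
width: 22.0
```

```bash
python3 st.py
```

```text
clock 18.517
eef_pos [ 492.169 -100.03   121.239]
tool_rot [-1.568 -0.05  -0.523]
force [11.067 -5.613 -7.345]
torque [-0.937 -1.987  0.039]
width 22.016
q 0.1946 tau 0.053
```

Emit:
apply_moves --commands '[[[-0.2,0.03,-0.01,0,0.1,0.1]]]'

```text
clock: 18.6
eef_pos: [490.9, -99.3, 121.2]
tool_rot: [-1.566, -0.054, -0.533]
force: [9.7, -4.9, -6.3]
width: 21.9
```

```bash
python3 st.py
```

```text
clock 18.6
eef_pos [490.888 -99.252 121.23 ]
tool_rot [-1.566 -0.054 -0.533]
force [ 9.689 -4.901 -6.276]
torque [-0.828 -1.848  0.025]
width 21.92
q 0.1896 tau 0.028
```

Emit:
apply_moves --commands '[[[-0.23,0.03,-0.01,0,0.1,0.1],[-0.22,0.03,-0.01,0,0.1,0.1]]]'

```text
clock: 18.77
eef_pos: [488.1, -97.5, 121.1]
tool_rot: [-1.564, -0.066, -0.554]
force: [9.4, -5.8, -6.0]
width: 22.2
```

```bash
python3 st.py
```

```text
clock 18.767
eef_pos [488.143 -97.458 121.145]
tool_rot [-1.564 -0.066 -0.554]
force [ 9.375 -5.83  -6.031]
torque [-0.958 -1.936  0.008]
width 22.183
q 0.1799 tau 0.037
```

Emit:
apply_moves --commands '[[[-0.25,0.03,-0.01,0,0.1,0.15],[-0.24,0.03,-0.01,0,0.1,0.15]]]'

```text
clock: 18.93
eef_pos: [484.9, -95.2, 121.1]
tool_rot: [-1.561, -0.071, -0.575]
force: [10.6, -5.7, -5.0]
width: 22.2
```

Emit:
apply_moves --commands '[[[-0.23,0.03,-0.01,0,0,0]]]'

```text
clock: 19.02
eef_pos: [484.3, -94.8, 121.2]
tool_rot: [-1.56, -0.087, -0.577]
force: [11.7, -7.3, -6.6]
width: 22.3
```

Emit:
apply_moves --commands '[[[0.1,0,0,0,0,0],[0.1,0,0,0,0,0]]]'

```text
clock: 19.18
eef_pos: [494.7, -100.8, 123.5]
tool_rot: [-1.558, -0.096, -0.577]
force: [4.2, -2.0, -1.3]
width: 22.2
```

Emit:
apply_moves --commands '[[[0.08,0,0,0,0,0],[0.08,0,0,0,0,0]]]'

```text
clock: 19.35
eef_pos: [501.5, -104.7, 124.9]
tool_rot: [-1.557, -0.097, -0.577]
force: [0.2, 0.0, -0.5]
width: 22.0
```

```bash
python3 st.py
```

```text
clock 19.35
eef_pos [ 501.484 -104.7    124.859]
tool_rot [-1.557 -0.097 -0.577]
force [ 0.18   0.021 -0.546]
torque [0.041 0.119 0.045]
width 22.025
q 0.1704 tau 0.005
```

Emit:
apply_moves --commands '[[[0,0,0,0,0,0],[0,0,0,0,0,0],[0,0,0,0,0,0],[0,-0.5,0,0,0,0],[0,-0.8,0,0,0,0],[0,-0.9,0,0,0,0.5],[0,-0.5,0,0,0,0.5],[0,0,0,0,0,0]]]' --claw 50

```text
clock: 20.02
eef_pos: [485.8, -98.6, 233.6]
tool_rot: [-1.562, 0.011, -0.577]
force: [1.3, -0.5, 0.0]
width: 50.1
```

```bash
python3 st.py; python3 - <<'E'
from h import *
c=cam('wrist');d=cam('top')
hsv=cv2.cvtColor(c[0],cv2.COLOR_RGB2HSV);m=cv2.inRange(hsv,(0,140,60),(8,255,255))|cv2.inRange(hsv,(172,140,60),(180,255,255))
n,l,st,ce=cv2.connectedComponentsWithStats(m)
for i in range(1,n):
    if st[i,4]>20:
        p=plane(c,*ce[i],130); print(st[i],ce[i],p,'ang',np.degrees(np.arctan2(p[1]+29.5,p[0]-536)))
t0=np.load('top0.npy',allow_pickle=True)[0].astype(np.uint8)
out=np.hstack([cv2.resize(c[0],(400,300)),cv2.resize(d[0][80:290,215:495],(400,300))]);cv2.imwrite('pics/end.png',out[:,:,::-1])
f=lambda i:cv2.inRange(cv2.cvtColor(i,cv2.COLOR_RGB2HSV),(8,80,110),(20,255,255))[100:200,235:365]
for i in(t0,d[0]): ys,xs=np.nonzero(f(i)); print('wood',len(xs),xs.mean(),ys.mean())
E
```

```text
clock 20.017
eef_pos [485.764 -98.588 233.63 ]
tool_rot [-1.562  0.011 -0.577]
force [ 1.276 -0.495  0.008]
torque [-0.137 -0.133 -0.037]
width 50.149
q 0.0219 tau -0.156
[294 195  19  23 348] [302.71264368 205.9137931 ] [ 500.53995173 -106.51115328  130.        ] ang -114.72386808711322
wood 1659 66.28390596745027 47.5877034358047
wood 1645 66.14589665653496 47.47659574468085
```

View pics/end.png

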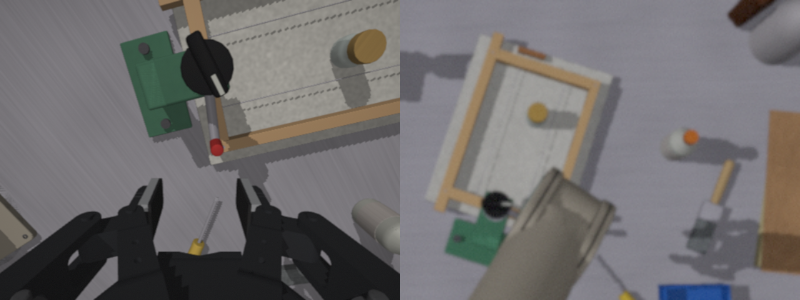

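The lever sits at about −0.45 rad after springing back, the frame hasn't moved, and the robot is clear of everything. I'll hand in the job.

```bash
python3 -c "
from cell import finish_job
print(finish_job())"
```

```text
the job is handed in; nothing more can be done
None
```

I set the hold-down and handed the job in at about 20 s of robot time; the hand-in gives no verdict. I could not measure the foot force or the nut's grip on the screw directly, so both are inferred.

- **Slackening:** I turned the lever on the green bracket about 0.25 rad counter-clockwise. That figure comes from the wrist picture; the tool's travel had suggested 0.32 rad, and the tool was tilted at the time.
- **Foot force:** I turned the knob about 1.25 rad clockwise, and the foot touched at about 1.07 rad. The angle past touch gives about 11 N and the rise in wrist torque gives about 9 N, so I put it at roughly 10 N. The joint-7 torque also changed at the touch, but it fell where I expected a rise; I used only the point of change.
- **Tightening:** I pushed the pin until the force along the turn was 11 to 13.6 N. The last reading, 13.6 N, is slightly over the 10–13 N "firm" range and below the 17 N limit. After release the nut sprang back about 0.2 rad, to about −0.45 rad.
- **Last checks:** The frame's position in the top view changed by less than 0.2 px (under 1 mm), and the robot is clear of everything. The jar, glue bottle and brush looked undisturbed, but I did not check the hammer, hive tool and mug again. The tool never went low near them.

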